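# Ease the lid of the fired dish free

## Robot

A 7-joint arm with a two-finger parallel gripper is mounted at the origin on the work surface. World frame = base frame: x ahead of the robot, y to its left, z up, the work surface at z = 0. Lengths are in m, angles in rad, forces in N, time in s.
With the tool pointing down it reaches from about 0.4 to 0.925 m from the base axis. Payload 5.6 kg.
Tool frame: the origin (TCP) lies at the very end of the fingers, on their centre line; the grasp point (between the pads) lies 19 mm behind it; z points along the fingers, y is the line along which they close (so a half turn about z gives the same grasp; the last joint's range is limited). The gripper opens to 85 mm and grips with 20 to 120 N. Pads are 22 mm wide; open, the fingers measure 114 mm over their backs; the gripper's body (76 mm by 85 mm) begins 54 mm behind the grasp point. The pads swing forward as they close: fully open they stand 13 mm farther back than shut.
Start: joints at [1.229, 0.468, -0.012, 1.603, 0.006, 1.071, -0.056], TCP at [0.191, -0.621, 0.231] pointing down, gripper open.
Joint ranges: [-2.53, 2.53], [-0.31, 2.02], [-1.57, 1.55], [0.28, 2.44], [-1.29, 4.43], [0.15, 1.84], [-2.92, 2.92]. Speed limits (rad/s): [2.57, 2.57, 3.14, 3.14, 3.14, 3.14, 3.14].

## Interface

Orientations are given as [roll, pitch, yaw] about the fixed x, y, z axes, in that order (R = Rz(yaw) Ry(pitch) Rx(roll)).
In Python, from station import ctrl, vision gives the robot as it stands.
- The arm moves only by the tool arm_command, never from a script. Its argument "deltas" is a list that holds one entry, the list of rows, each a list of 6 numbers: the shift along the world's x, y, z in mm, then the turn, a rotation vector about the world's x, y, z in degrees. In form: [[[dx, dy, dz, rx, ry, rz], ...]]. A call has 1 to 20 rows; each row is the pose to reach, as a shift and turn from the pose commanded when the call began; what a row does not reach only later rows make up. A row lasts 1/10 s, in which the tool goes at most 50 mm and 8.59 degrees, less where a joint would pass 70% of its speed; a pose out of reach is approached as far as the arm can. A call with a gripper value outside its range is refused whole. "claw" is the finger opening in mm, from 0 to 85.4, set as the call begins (left out, the last holds). The fingers move at their own pace and stop on an object; "force" is the grip in N (left out, the last holds). Time passes only in rows, so rows that repeat a pose let the fingers close. It gives the time, the measured TCP pose, the force, the opening and the grip force at its end, in the units of the state.
- ctrl.sense(): the state, without advancing time (a new reading comes with each control period).
- vision.snapshot(name): name is "side" or "top" or "wrist"; returns a dict with "pixels" (384x512x3 uint8, blue, green, red), "depth" (384x512 float32, m along the optical axis (not along the pixel's ray), 0 where there is no reading), "K" (3x3 intrinsics, pixels), "eye" and "attitude" of the camera in the world. Camera axes: x right, y down, z forward; pixel columns grow to the right and rows downward; lengths in m; the calibration is good to about 2 mm. A picture is of the moment at which its call begins.
- ctrl.hand_in(): hands the job in; it is judged then, once.
The state is a dict: "time": time; "joint_positions": joint angles; "qvel": joint speeds; "effort": joint torques, N m; "tool_pos": TCP position; "ee_rot": TCP orientation; "wrist_force": force on the tool from outside, world axes, zero at the start; "moment": the same for the moment, N m; "finger_gap": finger opening in m; "grasp_force": force on a finger pad.
Only numpy, scipy, OpenCV 4.12 (cv2) and the standard library are available. Lean on these libraries where they do the work, as an engineer would, in place of code of your own. Each camera call takes 0.05 s, during which the arm holds its last target. There are 200 camera calls.

## Task

Lids can stick in the firing, so check the wide, shallow lidded dish: hold its lid by the bar grip and raise one edge first, tipping it 5 to 10 degrees while the opposite edge stays on the rim. Then lift the whole lid just clear, about 4 cm, and lower it gently, not dropping it, back on the dish, flat and centred. Leave the dish standing where it is, and do not disturb the tall lidded jar and the small lidded pot.

Things in the scene. Friction and masses are not known exactly. Their poses are not given: they have to be found in the camera images.
- lid: Loose round terracotta lid of the wide, shallow dish, 0.26 kg. A disc 132 mm across and 8 mm thick; origin at the centre of the disc's underside, which rests on the dish's rim; z up. On top, in the middle, stands a bar grip along the lid's x axis: 40 mm long (x), 14 mm thick (y), rising from 8 to 34 mm above the origin. Underneath, a centring boss 6 mm deep (92 mm across, tapering to 86 mm) hangs into the dish with 8 mm of play all round.
- dish: The wide, shallow round terracotta dish under that lid, loose, 0.55 kg, standing on the table. 124 mm across, 45 mm high, wall 8 mm, flat rim; origin at the centre of its underside, z up. Seated, the lid's origin is 45 mm above the dish's origin.
- jar: Bystander: tall lidded terracotta jar, 94 mm across and 114 mm high with its bar grip; pot and lid are one piece; loose, 0.75 kg. Origin at the centre of its underside.
- pot: Bystander: small lidded terracotta pot, 74 mm across and 68 mm high with its bar grip; pot and lid are one piece; loose, 0.35 kg. Origin at the centre of its underside.
There are look-alikes about, which are no part of the job. What is shaped like the lid but purple or turquoise is not meant.

How it is judged:
By the outcome, as a careful person would: the job done as asked, in the order asked, and still so for the second after the job is handed in, with the robot touching nothing.
It also fails if it takes over 38 s, if anything falls off the work surface, if the arm or the gripper's body presses on something with over 40 N, if the wrist force passes 120 N, or if a joint passes its speed limit or range.

## Working session

There is one attempt and no reset: what is moved stays moved. The work goes in short steps, Python scripts to look and compute and a tool call to move; the robot and the scene stay as the last step left them, time stands still between calls to the robot, and variables do not carry over. Pictures are saved under pics/ and viewed, at most 10 in all, crops included, and the job is handed in when it is done.

Besides the shell and the picture viewer there is one more tool, called after "Request:" as a command line: name --argument value ..., lists and objects as JSON in quotes. arm_command: Moves the arm, as the interface text tells. Its arguments: {"type":"object","properties":{"deltas":{"type":"array"},"claw":{"type":"number"},"force":{"type":"number"}},"required":["deltas"]}

```bash
mkdir -p pics
cat > h.py <<'E'
import numpy as np, cv2
from station import ctrl, vision
def snap(n,f=None):
    s=vision.snapshot(n)
    if f: cv2.imwrite('pics/'+f,s['pixels'])
    return s
def R_of(s):
    a=np.array(s['attitude'],float)
    if a.shape==(3,3): return a
    from scipy.spatial.transform import Rotation as R
    return (R.from_euler('xyz',a) if a.size==3 else R.from_quat(a)).as_matrix()
def cloud(s):
    d=s['depth'];v,u=np.indices(d.shape);K=np.array(s['K'])
    p=np.stack([(u-K[0,2])/K[0,0]*d,(v-K[1,2])/K[1,1]*d,d],-1)
    return p@R_of(s).T+np.array(s['eye'])
E
python3 - <<'E'
from h import *
a=snap('top','top1.png');b=snap('side','side1.png')
for s in(a,b):print(s['K'],s['eye'],s['attitude'])
st=ctrl.sense();print({k:np.round(v,3) for k,v in st.items()})
cv2.imwrite('pics/both.png',cv2.resize(np.hstack([a['pixels'],b['pixels']]),(800,300)))
E
```

```text
[[391.24805562   0.         253.69299986]
 [  0.         391.24805562 185.6764663 ]
 [  0.           0.           1.        ]] [ 0.27498397 -0.0928844   1.08449948] [-3.02464808  0.0046935  -1.59647516]
[[355.0200731    0.         257.78532255]
 [  0.         355.0200731  188.22356749]
 [  0.           0.           1.        ]] [0.17412044 0.63168663 0.66771007] [-2.26176012  0.00748136 -2.82321617]
{'time': np.float64(0.1), 'joint_positions': array([ 1.229,  0.468, -0.012,  1.604,  0.006,  1.071, -0.056]), 'qvel': array([-0.   , -0.002,  0.001, -0.002,  0.   ,  0.   ,  0.001]), 'effort': array([ 1.0000e-03, -5.3353e+01,  2.1000e-02, -2.5197e+01,  1.1000e-02,
        4.0000e-03,  0.0000e+00]), 'tool_pos': array([ 0.191, -0.621,  0.23 ]), 'ee_rot': array([-3.14 ,  0.   ,  0.299]), 'wrist_force': array([0.694, 0.479, 0.192]), 'moment': array([ 0.02 ,  0.013, -0.009]), 'grasp_force': np.float64(0.0), 'finger_gap': np.float64(0.085)}
```

View pics/top1.png

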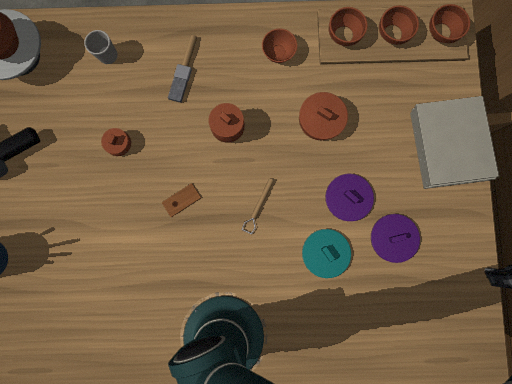

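View pics/side1.png

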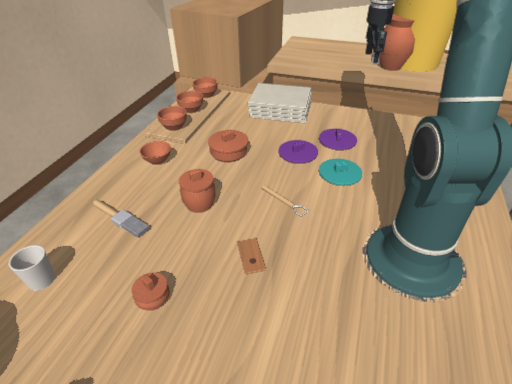

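The top view shows the dish with its terracotta lid at about (323,116), grip bar near (328,114). The jar is at (226,122) and the pot at (116,142), with the look-alike lids at (350,197), (396,238) and (327,253). The side view shows the dish at (228,146). Next I measure it.

Run:
```python
from h import *
from scipy.spatial.transform import Rotation as R
def rayz(s,u,v,z):
    K=s['K'];d=R_of(s)@np.array([(u-K[0,2])/K[0,0],(v-K[1,2])/K[1,1],1]);e=np.array(s['eye']);return e+d*(z-e[2])/d[2]
for n,(u0,u1,v0,v1) in {'top':(285,365,80,150),'side':(195,262,118,170)}.items():
    s=snap(n);P=cloud(s);px=s['pixels'];hsv=cv2.cvtColor(px,cv2.COLOR_BGR2HSV)
    W=np.zeros(px.shape[:2],bool);W[v0:v1,u0:u1]=1
    red=W&((hsv[...,0]<10)|(hsv[...,0]>172))&(hsv[...,1]>110)
    z=P[...,2]
    print(n,'z pct',np.percentile(z[red],[5,25,50,75,95,99.5]))
    disc=red&(abs(z-.053)<.006)
    c=cv2.findContours((red&(z>.047)).astype('u1' if 0 else np.uint8),0,2)[0];c=max(c,key=cv2.contourArea)
    Q=np.array([rayz(s,u,v,.053) for u,v in c[:,0]])[:,:2]
    print(' rim circle',cv2.minEnclosingCircle(Q.astype(np.float32)), 'disc pts med z',np.median(z[disc]))
    g=red&(z>.070)
    G=P[g];r=cv2.minAreaRect(G[:,:2].astype(np.float32));pc=np.linalg.svd(G[:,:2]-G[:,:2].mean(0))[2][0]
    print(' grip n',g.sum(),'z',np.median(G[:,2]),'rect',r,'mean',G[:,:2].mean(0),'ang',np.degrees(np.arctan2(pc[1],pc[0])))
    if n=='top': top=px
    q=P[red&(z>.047)]
    print(' extent',q.min(0),q.max(0))
    tab=P[100:150,165:200] if n=='top' else P[230:235,200:230]
    print(' table z',np.median(tab[...,2]))
    cv2.imwrite(f'pics/c_{n}.png',cv2.resize(px[v0:v1,u0:u1],None,fx=6,fy=6,interpolation=2))
a=cv2.imread('pics/c_top.png');b=cv2.imread('pics/c_side.png')
c=np.zeros((a.shape[0]+0,0,3));h=min(a.shape[0],b.shape[0]);cv2.imwrite('pics/c.png',cv2.resize(np.hstack([a[:h],b[:h]]),(800,280)))
```

```text
top z pct [0.05058775 0.05275969 0.05417655 0.05562731 0.07476904 0.08229881]
 rim circle ((0.5840365886688232, -0.2836509048938751), 0.06629221886396408) disc pts med z 0.05404096362243971
 grip n 98 z 0.08001315409404808 rect ((0.438144326210022, -0.1832641065120697), (0.038767073303461075, 0.371223509311676), 55.35915756225586) mean [ 0.56487327 -0.27167042] ang -31.60672370433924
 extent [ 0.27498397 -0.34839506  0.04760592] [ 0.64975125 -0.0928844   1.08449948]
 table z 0.0011422969256473792
side z pct [0.01541786 0.03854633 0.0501132  0.05164743 0.07231228 0.11210944]
 rim circle ((0.581365168094635, -0.27593377232551575), 0.06695243716239929) disc pts med z 0.050767640357133104
 grip n 58 z 0.0761173484588385 rect ((0.42410337924957275, 0.1862654983997345), (0.11084816604852676, 1.0155187845230103), 23.072954177856445) mean [ 0.55454487 -0.19010988] ang 113.09811567288423
 extent [ 0.17412044 -0.34701002  0.04705681] [0.64603703 0.63168663 0.66771007]
 table z -0.0018304387475933659
```

View pics/c.png

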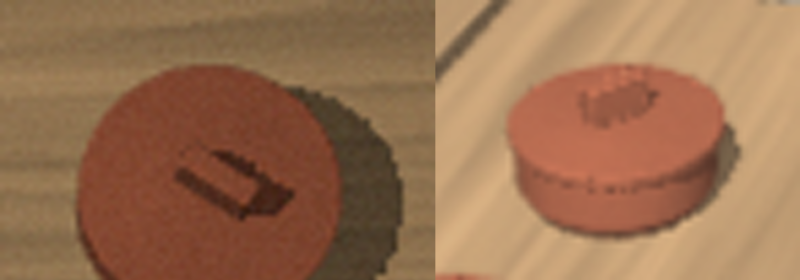

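The crop shows the lid seated with its bar running down-right in the top view. Some of my points had no depth reading, so I'll filter those and measure the bar again.

```bash
cat >> h.py <<'E'
def rayz(s,u,v,z):
    K=s['K'];u=np.atleast_1d(u);v=np.atleast_1d(v)
    d=np.stack([(u-K[0,2])/K[0,0],(v-K[1,2])/K[1,1],np.ones(len(u))],-1)@R_of(s).T;e=np.array(s['eye']);return e+d*((z-e[2])/d[:,2])[:,None]
def circfit(Q):
    from scipy.optimize import least_squares
    f=least_squares(lambda p:np.hypot(Q[:,0]-p[0],Q[:,1]-p[1])-p[2],[*Q[:,:2].mean(0),.06],loss='soft_l1',f_scale=.001);return f.x,np.std(f.fun)
def red_mask(s):
    h=cv2.cvtColor(s['pixels'],cv2.COLOR_BGR2HSV);return ((h[...,0]<10)|(h[...,0]>172))&(h[...,1]>110)
def grip(s,c,zlo,zhi=.1,rad=.045):
    P=cloud(s);m=(s['depth']>0)&(P[...,2]>zlo)&(P[...,2]<zhi)&(np.hypot(P[...,0]-c[0],P[...,1]-c[1])<rad)
    G=P[m];r=cv2.minAreaRect(G[:,:2].astype(np.float32));pc=np.linalg.svd(G[:,:2]-G[:,:2].mean(0),full_matrices=False)[2][0]
    return dict(n=m.sum(),z=np.median(G[:,2]),zr=np.percentile(G[:,2],[5,95]),rect=r,mean=G[:,:2].mean(0),ang=np.degrees(np.arctan2(pc[1],pc[0]))%180)
E
python3 - <<'E'
from h import *
for n in('top','side'):
    s=snap(n);print(n,grip(s,(.583,-.28),.068))
    P=cloud(s);m=red_mask(s)&(s['depth']>0)&(P[...,2]>.045)&(P[...,2]<.1)&(np.hypot(P[...,0]-.583,P[...,1]+.28)<.08)
    c=max(cv2.findContours(m.astype(np.uint8),0,2)[0],key=cv2.contourArea)[:,0].astype(float)
    print(' lid circle',circfit(rayz(s,c[:,0],c[:,1],.053)))
    if n=='side':
        # dish lower outline: wall points
        w=red_mask(s)&(s['depth']>0)&(P[...,2]>.006)&(P[...,2]<.036)&(np.hypot(P[...,0]-.583,P[...,1]+.28)<.08)
        print(' wall',w.sum(),circfit(P[w]))
    for nm,c0 in(('jar',(.58,-.03)),('pot',(.52,.27))):
        mm=red_mask(s)&(s['depth']>0)&(P[...,2]>.03)&(P[...,2]<.14)&(np.hypot(P[...,0]-c0[0],P[...,1]-c0[1])<.1)
        print(nm,np.round([P[mm].min(0),P[mm].max(0)],3).tolist())
E
```

```text
top {'n': np.int64(96), 'z': np.float64(0.07952923724938488), 'zr': array([0.07130301, 0.08331445]), 'rect': ((0.584309995174408, -0.28403282165527344), (0.03905284404754639, 0.014235340058803558), 53.079837799072266), 'mean': array([ 0.58362861, -0.28309189]), 'ang': np.float64(54.889295528140224)}
 lid circle (array([ 0.58304823, -0.28410011,  0.06423122]), np.float64(0.0011473552226844816))
jar [[0.521, -0.068, 0.031], [0.612, 0.021, 0.118]]
pot [[0.496, 0.25, 0.03], [0.566, 0.32, 0.072]]
side {'n': np.int64(51), 'z': np.float64(0.07551040347804938), 'zr': array([0.06957672, 0.07860756]), 'rect': ((0.5833675265312195, -0.2820354998111725), (0.04033700376749039, 0.01720372587442398), 57.03152847290039), 'mean': array([ 0.58311839, -0.28072252]), 'ang': np.float64(52.792213353622614)}
 lid circle (array([ 0.5808039 , -0.27464463,  0.06452376]), np.float64(0.0023759957654429756))
 wall 234 (array([ 0.58622094, -0.28176421,  0.06112296]), np.float64(0.0014088003403246855))
jar [[0.521, -0.068, 0.03], [0.612, 0.028, 0.114]]
pot [[0.496, 0.25, 0.03], [0.567, 0.323, 0.069]]
```

Top view: the lid and bar centre is at (0.5835, -0.283), the bar top is about 0.08, and the bar runs at about 54° (39 × 14 mm, matching the given size). Moving above it, turning +37° about z.

Request:
arm_command --deltas '[[[8,7,0,0,0,1],[25,22,0,0,0,2],[50,43,0,0,0,4],[75,65,0,0,0,7],[100,86,0,0,0,9],[126,109,0,0,0,12],[152,131,0,0,0,14],[178,153,0,0,0,17],[204,176,0,0,0,19],[230,198,0,0,0,22],[256,221,-5,0,0,24],[282,243,-10,0,0,27],[308,266,-15,0,0,29],[333,287,-20,0,0,31],[355,306,-25,0,0,33],[373,322,-30,0,0,35],[385,332,-30,0,0,36],[392,338,-30,0,0,37],[392,338,-30,0,0,37],[392,338,-30,0,0,37]]]' --claw 60 --force 40

```text
time: 2.3
tool_pos: [0.5827, -0.2841, 0.2016]
ee_rot: [3.141, 0.001, 0.943]
wrist_force: [0.2, -0.1, 1.0]
finger_gap: 0.0603
grasp_force: 0.0
```

Run:
```python
from h import *
st=ctrl.sense();print({k:np.round(st[k],4) for k in('time','tool_pos','ee_rot','wrist_force','joint_positions','finger_gap')})
s=snap('wrist','w1.png');print(s['eye'],s['attitude'])
C=(.583,-.283);print(grip(s,C,.068))
P=cloud(s);m=red_mask(s)&(s['depth']>0)&(P[...,2]>.049)&(P[...,2]<.058)&(np.hypot(P[...,0]-C[0],P[...,1]-C[1])<.08)
print('disc z',np.median(P[m][:,2]))
```

```text
{'time': np.float64(2.3), 'tool_pos': array([ 0.5827, -0.2841,  0.2016]), 'ee_rot': array([3.1413e+00, 9.0000e-04, 9.4320e-01]), 'wrist_force': array([ 0.1684, -0.0785,  0.983 ]), 'joint_positions': array([ 0.6049,  0.5156, -0.2818,  1.6198,  0.1618,  1.0291, -0.3534]), 'finger_gap': np.float64(0.0603)}
[ 0.63091505 -0.217579    0.34406625] [ 2.81418719e+00 -1.86044746e-05 -6.26534197e-01]
{'n': np.int64(774), 'z': np.float64(0.07859318562765033), 'zr': array([0.07630322, 0.07980996]), 'rect': ((0.5850883722305298, -0.28526759147644043), (0.040059976279735565, 0.013808556832373142), 53.97760772705078), 'mean': array([ 0.58583219, -0.28395267]), 'ang': np.float64(53.60898345969203)}
disc z 0.0528321168084763
```

View pics/w1.png

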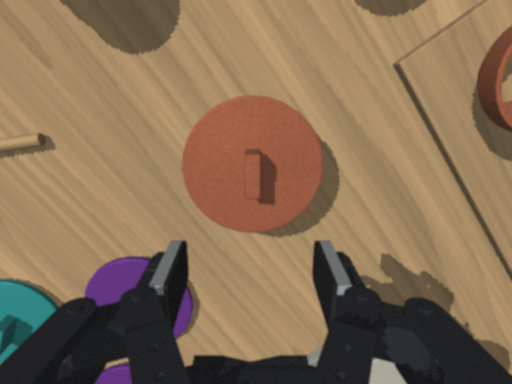

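The wrist view shows the lid centred at about (252,163), with the bar at (254,174) lined up between the fingers. It gives a bar centre of (0.585, -0.285) at 54.0° and a top at 0.079, which agrees with the given sizes. Descending.

Request:
arm_command --deltas '[[[1,0,-10,0,0,0],[2,-1,-28,0,0,0],[2,-1,-50,0,0,0],[2,-1,-72,0,0,0],[2,-1,-94,0,0,0],[2,-1,-112,0,0,0],[2,-1,-126,0,0,0],[2,-1,-136,0,0,0],[2,-1,-142,0,0,0],[2,-1,-144,0,0,0],[2,-1,-144,0,0,0],[2,-1,-144,0,0,0]]]'

```text
time: 3.55
tool_pos: [0.5858, -0.2845, 0.0581]
ee_rot: [3.14, -0.0, 0.944]
wrist_force: [0.5, -0.2, -0.1]
finger_gap: 0.0599
grasp_force: 0.0
```

Run:
```python
from h import *
st=ctrl.sense();print({k:np.round(st[k],4) for k in('time','tool_pos','ee_rot','wrist_force','finger_gap')})
s=snap('wrist');print(grip(s,(.585,-.285),.07,.083,.03))
```

```text
{'time': np.float64(3.55), 'tool_pos': array([ 0.5858, -0.2845,  0.0581]), 'ee_rot': array([ 3.1402e+00, -2.0000e-04,  9.4440e-01]), 'wrist_force': array([ 0.4977, -0.1929, -0.0962]), 'finger_gap': np.float64(0.0599)}
{'n': np.int64(2878), 'z': np.float64(0.07867554420109782), 'zr': array([0.07345496, 0.07976087]), 'rect': ((0.5755186080932617, -0.2786793112754822), (0.04079500585794449, 0.03671001270413399), 54.18604278564453), 'mean': array([ 0.58507433, -0.28212129]), 'ang': np.float64(51.58062916668413)}
```

Request:
arm_command --deltas '[[[0,0,0,0,0,0],[0,0,0,0,0,0],[0,0,0,0,0,0],[0,0,0,0,0,0],[0,0,0,0,0,0],[0,0,0,0,0,0],[0,0,0,0,0,0],[0,0,0,0,0,0]]]' --claw 5 --force 60

```text
time: 4.4
tool_pos: [0.5855, -0.2842, 0.0577]
ee_rot: [3.141, -0.0, 0.945]
wrist_force: [-1.2, 0.5, 5.4]
finger_gap: 0.0129
grasp_force: 61.0
```

Run:
```python
from h import *
st=ctrl.sense();print({k:np.round(st[k],4) for k in('time','tool_pos','ee_rot','wrist_force','moment','finger_gap','grasp_force')})
# seated reference: wall & lid seen by side camera
s=snap('side');P=cloud(s)
from scipy.optimize import least_squares
D=np.hypot(P[...,0]-.585,P[...,1]+.283);ok=red_mask(s)&(s['depth']>0)&(D<.08)
for lo,hi,r in((.008,.036,.062),(.047,.051,.066)):
    Q=P[ok&(P[...,2]>lo)&(P[...,2]<hi)&(D>.055)];f=least_squares(lambda p:np.hypot(*(Q[:,:2]-p).T)-r,[.585,-.283],loss='soft_l1',f_scale=.001);print(len(Q),f.x)
# rotation about the bar: fulcrum 61 mm towards jar side (144deg): lift the -36deg edge
from scipy.spatial.transform import Rotation as R
b=np.radians(54);ax=np.array([np.cos(b),np.sin(b),0]);n=np.array([-np.sin(b),np.cos(b),0])
c=np.array([.585,-.2845,.045]);t=np.array(st['tool_pos'])
for k in range(1,8+0):
  for sg in(1,):
    F=c+sg*n*.061; v=R.from_rotvec(sg*np.radians(k)*ax*-1).as_matrix()
    a=v@(c-sg*n*.066-F)+F
    print(k,'raised edge dz',round((a[2]-.045)*1e3,1),'shift mm',np.round((v@(t-F)+F-t)*1e3,1),'rotvec',np.round(-sg*k*ax,2))
```

```text
{'time': np.float64(4.4), 'tool_pos': array([ 0.5855, -0.2842,  0.0577]), 'ee_rot': array([ 3.1412, -0.    ,  0.9446]), 'wrist_force': array([-1.1659,  0.4896,  5.4356]), 'moment': array([0.0962, 0.3216, 0.0356]), 'finger_gap': np.float64(0.0129), 'grasp_force': np.float64(60.9923)}
236 [ 0.58665839 -0.28301411]
122 [ 0.5860776  -0.28596016]
1 raised edge dz 2.2 shift mm [-0.2  0.1  1.1] rotvec [-0.59 -0.81 -0.  ]
2 raised edge dz 4.4 shift mm [-0.4  0.3  2.1] rotvec [-1.18 -1.62 -0.  ]
3 raised edge dz 6.6 shift mm [-0.6  0.4  3.2] rotvec [-1.76 -2.43 -0.  ]
4 raised edge dz 8.9 shift mm [-0.8  0.6  4.2] rotvec [-2.35 -3.24 -0.  ]
5 raised edge dz 11.1 shift mm [-1.1  0.8  5.3] rotvec [-2.94 -4.05 -0.  ]
6 raised edge dz 13.3 shift mm [-1.3  1.   6.3] rotvec [-3.53 -4.85 -0.  ]
7 raised edge dz 15.5 shift mm [-1.6  1.2  7.4] rotvec [-4.11 -5.66 -0.  ]
```

The grip holds: gap 13 mm, 61 N. Now I tip the lid about the jar-side rim edge.

Request:
arm_command --deltas '[[[-0.1,0,0.5,-0.3,-0.4,0],[-0.2,0.1,1.1,-0.59,-0.81,0],[-0.3,0.2,1.6,-0.88,-1.21,0],[-0.4,0.3,2.1,-1.18,-1.62,0],[-0.5,0.3,2.6,-1.47,-2.02,0],[-0.6,0.4,3.2,-1.76,-2.43,0],[-0.7,0.5,3.7,-2.06,-2.83,0],[-0.8,0.6,4.2,-2.35,-3.24,0],[-1.0,0.7,4.8,-2.65,-3.64,0],[-1.1,0.8,5.3,-2.94,-4.05,0],[-1.2,0.9,5.8,-3.23,-4.45,0],[-1.3,1.0,6.3,-3.53,-4.85,0],[-1.5,1.1,6.9,-3.82,-5.26,0],[-1.6,1.2,7.4,-4.11,-5.66,0],[-1.6,1.2,7.4,-4.11,-5.66,0],[-1.6,1.2,7.4,-4.11,-5.66,0]]]'

```text
time: 6.05
tool_pos: [0.5833, -0.2828, 0.0645]
ee_rot: [3.02, 0.001, 0.945]
wrist_force: [-0.2, -0.3, 1.8]
finger_gap: 0.0125
grasp_force: 60.5
```

```bash
cat >> h.py <<'E'
def lidplane(s,lo=.047,hi=.11,c=(.585,-.285)):
    P=cloud(s);D=np.hypot(P[...,0]-c[0],P[...,1]-c[1]);Q=P[red_mask(s)&(s['depth']>0)&(D<.075)&(P[...,2]>lo)&(P[...,2]<hi)]
    best=None;rng=np.random.default_rng(0)
    for _ in range(300):
        a=Q[rng.choice(len(Q),3,False)];n=np.cross(a[1]-a[0],a[2]-a[0]);n/=np.linalg.norm(n)+1e-12
        k=abs((Q-a[0])@n)<.0025
        if abs(n[2])>.9 and (best is None or k.sum()>best.sum()): best=k
    A=Q[best];m=A.mean(0);n=np.linalg.svd(A-m,full_matrices=False)[2][2];n*=np.sign(n[2])
    zc=m[2]-(n[:2]@(np.array(c)-m[:2]))/n[2]
    return len(A),'tilt',np.degrees(np.arccos(n[2])),'dir',np.degrees(np.arctan2(n[1],n[0])),'z at centre',zc
E
python3 - <<'E'
from h import *
st=ctrl.sense();print({k:np.round(st[k],4) for k in('time','tool_pos','ee_rot','wrist_force','moment','finger_gap','grasp_force')})
a=snap('side');b=snap('wrist');t=snap('top')
for s in(a,b,t):print(lidplane(s))
A=cv2.resize(a['pixels'][105:180,185:275],(400,333),interpolation=2);B=cv2.resize(b['pixels'],(400,300));cv2.imwrite('pics/tip.png',np.hstack([A[:300],B]))
E
```

```text
{'time': np.float64(6.05), 'tool_pos': array([ 0.5833, -0.2828,  0.0645]), 'ee_rot': array([3.0204e+00, 6.0000e-04, 9.4450e-01]), 'wrist_force': array([-0.1544, -0.3283,  1.7777]), 'moment': array([0.1897, 0.1505, 0.0276]), 'finger_gap': np.float64(0.0125), 'grasp_force': np.float64(60.5158)}
(588, 'tilt', np.float64(6.980295655103328), 'dir', np.float64(142.12059443247352), 'z at centre', np.float64(0.057866817680303086))
(32387, 'tilt', np.float64(6.709668219607274), 'dir', np.float64(143.42225663195367), 'z at centre', np.float64(0.05996116052946833))
(378, 'tilt', np.float64(7.299904073646931), 'dir', np.float64(137.64597609530202), 'z at centre', np.float64(0.06216725834554366))
```

View pics/tip.png

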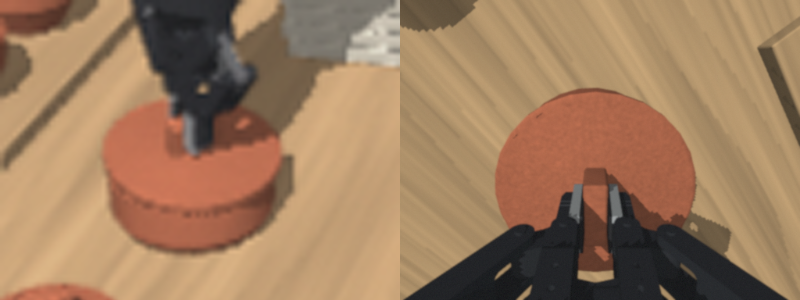

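The left half (side view) shows the lid at about (195,155), tipped with its far edge raised. The right half (wrist) shows the dish rim appearing under the lid's edge at about (590,92). The tilt is about 7° toward 143°. The wrist force is +1.8 N upward, against -2.6 N if the lid hung free, so the opposite edge still rests on the rim. Next is the lift, levelling on the way up.

Request:
arm_command --deltas '[[[0,0,2,0,0,0],[0,0,4,0,0,0],[0,0,6.5,0,0,0],[0,0,9,0,0,0],[0,0,12,0,0,0],[0.3,-0.2,15,0.6,0.8,0],[0.6,-0.4,18,1.3,1.8,0],[0.9,-0.7,21,2.1,2.9,0],[1.2,-0.9,24,2.9,4,0],[1.4,-1.1,27,3.6,5,0],[1.6,-1.2,30,4.11,5.66,0],[1.6,-1.2,32,4.11,5.66,0],[1.6,-1.2,33,4.11,5.66,0],[1.6,-1.2,33,4.11,5.66,0],[1.6,-1.2,33,4.11,5.66,0]]]'

```text
time: 7.7
tool_pos: [0.5851, -0.284, 0.0976]
ee_rot: [-3.141, 0.0, 0.945]
wrist_force: [0.1, 0.6, -2.8]
finger_gap: 0.0122
grasp_force: 59.9
```

Run:
```python
from h import *
from scipy.optimize import least_squares
st=ctrl.sense();print({k:np.round(st[k],4) for k in('time','tool_pos','ee_rot','wrist_force','moment','finger_gap','grasp_force')})
a=snap('side');b=snap('wrist');t=snap('top')
for s in(a,b,t):print(lidplane(s,.08,.105))
def fit(Q,r):
    f=least_squares(lambda p:np.hypot(*(Q[:,:2]-p).T)-r,[.585,-.283],loss='soft_l1',f_scale=.001);return len(Q),np.round(f.x,4)
P=cloud(a);D=np.hypot(P[...,0]-.585,P[...,1]+.283);ok=red_mask(a)&(a['depth']>0)&(D<.08)
Q=P[ok&(P[...,2]>.006)&(P[...,2]<.038)&(D>.052)];print('dish wall',fit(Q,.062))
Q=P[ok&(P[...,2]>.0855)&(P[...,2]<.0905)&(D>.055)];print('lid edge side',fit(Q,.066))
for s,n in((t,'top'),(b,'wrist'),(a,'side')):
    P=cloud(s);D=np.hypot(P[...,0]-.585,P[...,1]+.283)
    m=red_mask(s)&(s['depth']>0)&(D<.08)&(P[...,2]>.086)&(P[...,2]<.102)
    c=max(cv2.findContours(m.astype(np.uint8),0,2)[0],key=cv2.contourArea);c=cv2.convexHull(c)[:,0].astype(float);Q=rayz(s,c[:,0],c[:,1],.093)
    print(n,'lid outline',circfit(Q))
A=cv2.resize(a['pixels'][80:180,185:275],(360,400),interpolation=2);B=cv2.resize(b['pixels'],(440,330));B=np.vstack([B,np.zeros((70,440,3),np.uint8)]);cv2.imwrite('pics/up.png',np.hstack([A,B]))
```

```text
{'time': np.float64(7.7), 'tool_pos': array([ 0.5851, -0.284 ,  0.0976]), 'ee_rot': array([-3.1414e+00,  1.0000e-04,  9.4470e-01]), 'wrist_force': array([ 0.0783,  0.6415, -2.8361]), 'moment': array([ 0.0436, -0.0218,  0.0028]), 'finger_gap': np.float64(0.0122), 'grasp_force': np.float64(59.9051)}
(537, 'tilt', np.float64(0.2896992563726097), 'dir', np.float64(110.6371439707347), 'z at centre', np.float64(0.09060665727024252))
(32450, 'tilt', np.float64(0.1164175667146485), 'dir', np.float64(37.615900578813346), 'z at centre', np.float64(0.09277151862878977))
(668, 'tilt', np.float64(0.277242147118159), 'dir', np.float64(123.80907513581921), 'z at centre', np.float64(0.0940165066959733))
dish wall (342, array([ 0.586 , -0.2824]))
lid edge side (127, array([ 0.5857, -0.2847]))
top lid outline (array([ 0.58262987, -0.28177686,  0.06388008]), np.float64(0.01080139006060956))
wrist lid outline (array([ 0.58526343, -0.28377742,  0.0641832 ]), np.float64(0.0029170122830594826))
side lid outline (array([ 0.5800777 , -0.2743875 ,  0.06530534]), np.float64(0.001502621066355504))
```

View pics/up.png

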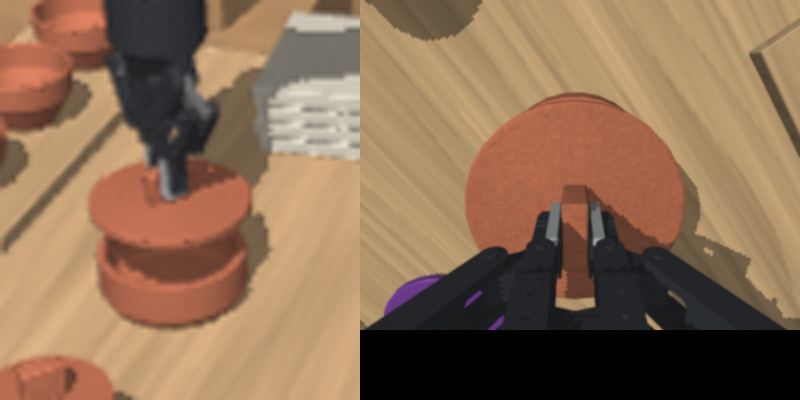

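The lid is level and 40 mm up, and the dish is standing clear below it (left crop, rim at about (172,262); lid at (171,203)). In the wrist half, the dish rim shows as a crescent at about (575,97). Before lowering I'll check lid against dish centring with depth-free bearings and that crescent.

Run:
```python
from h import *
from scipy.optimize import least_squares
C=np.array([.585,-.284])
s=snap('side');P=cloud(s);D=np.hypot(*(P[...,:2]-C).transpose(2,0,1));ok=red_mask(s)&(s['depth']>0)&(D<.085)
e=np.array(s['eye']);v,u=np.indices(ok.shape);az=np.zeros(ok.shape)
d=rayz(s,u.ravel()*1.,v.ravel()*1.,.05)-e;az=np.degrees(np.arctan2(d[:,1],d[:,0])).reshape(ok.shape)
rng=np.hypot(*(C-e[:2]))
for n,lo,hi,r in(('dish',.008,.043,.062),('lid',.080,.100,.066)):
    a=az[ok&(P[...,2]>lo)&(P[...,2]<hi)];a0,a1=a.min(),a.max()
    print(n,'mid az',(a0+a1)/2,'half',(a1-a0)/2,'expect',np.degrees(np.arcsin(r/rng)),'lateral mm rel C',rng*1e3*np.radians((a0+a1)/2-np.degrees(np.arctan2(*(C-e[:2])[::-1]))))
phi=np.arctan2(*(C-e[:2])[::-1]);print('lateral dir (world)',-np.sin(phi),np.cos(phi))
w=snap('wrist');P=cloud(w);D=np.hypot(*(P[...,:2]-C).transpose(2,0,1));ok=red_mask(w)&(w['depth']>0)&(D<.085);ze=P[...,2]
b=np.radians(54);ax=np.array([np.cos(b),np.sin(b)])
def edge(m,z):  # topmost pixel per column around the image middle
    q=[(x,np.flatnonzero(m[:,x])[0]-.5) for x in range(195,325) if m[:,x].any()]
    q=np.array(q,float);return rayz(w,q[:,0],q[:,1],z)[:,:2]
for n,m,z,r in(('dish',ok&(ze>.035)&(ze<.05),.045,.062),('lid top',ok&(ze>.0905)&(ze<.096),.093,.066)):
    Q=edge(m,z);t=(Q-C)@ax;l=(Q-C)@np.array([-ax[1],ax[0]]);k=abs(l)<.03
    print(n,k.sum(),'along-bar centre mm',1e3*np.median(t[k]-np.sqrt(r*r-l[k]**2)),'full',1e3*np.array(least_squares(lambda p:np.hypot(t-p[0],l-p[1])-r,[0,0],loss='soft_l1',f_scale=.001).x))
print(ctrl.sense()['time'])
```

```text
dish mid az -65.79307324904474 half 3.462767611316309 expect 3.54169083971127 lateral mm rel C 0.7108681910176088
lid mid az -65.87436099115375 half 3.6628651886309918 expect 3.77050738288756 lateral mm rel C -0.7130423649858098
lateral dir (world) 0.912360744160049 0.40938719144072117
dish 101 along-bar centre mm 0.9111318922121331 full [ 0.85811354 -0.71084715]
lid top 122 along-bar centre mm -1.7839361858776117 full [-1.79700273  0.11110255]
7.95
```

The bearings and the crescent agree that the dish centre lies about (+1.3, +2) mm from the lid centre. I'll correct that at height, then lower to just above the rim.

Request:
arm_command --deltas '[[[0.5,1,0,0,0,0],[1.3,2,-1,0,0,0],[1.3,2,-4,0,0,0],[1.3,2,-8,0,0,0],[1.3,2,-12,0,0,0],[1.3,2,-16,0,0,0],[1.3,2,-20,0,0,0],[1.3,2,-24,0,0,0],[1.3,2,-27,0,0,0],[1.3,2,-30,0,0,0],[1.3,2,-33,0,0,0],[1.3,2,-35,0,0,0],[1.3,2,-36.5,0,0,0],[1.3,2,-37.5,0,0,0],[1.3,2,-38,0,0,0],[1.3,2,-38,0,0,0],[1.3,2,-38,0,0,0]]]'

```text
time: 9.65
tool_pos: [0.5867, -0.2822, 0.0598]
ee_rot: [3.141, 0.0, 0.944]
wrist_force: [0.5, 0.1, -3.5]
finger_gap: 0.013
grasp_force: 59.9
```

Still hanging free (-3.5 N), about 2 mm above the rim. Lowering slowly to contact.

Request:
arm_command --deltas '[[[0,0,-0.3,0,0,0],[0,0,-0.6,0,0,0],[0,0,-0.9,0,0,0],[0,0,-1.2,0,0,0],[0,0,-1.5,0,0,0],[0,0,-1.8,0,0,0],[0,0,-2.0,0,0,0],[0,0,-2.1,0,0,0],[0,0,-2.1,0,0,0],[0,0,-2.1,0,0,0]]]'

```text
time: 10.65
tool_pos: [0.5866, -0.2822, 0.0577]
ee_rot: [-3.142, 0.0, 0.944]
wrist_force: [-0.7, 0.6, -1.6]
finger_gap: 0.0124
grasp_force: 60.1
```

Request:
arm_command --deltas '[[[0,0,-0.1,0,0,0],[0,0,-0.2,0,0,0],[0,0,-0.3,0,0,0],[0,0,-0.4,0,0,0],[0,0,-0.4,0,0,0],[0,0,-0.4,0,0,0]]]'

```text
time: 11.25
tool_pos: [0.5866, -0.2822, 0.0577]
ee_rot: [3.142, 0.0, 0.945]
wrist_force: [-2.9, 1.6, 4.8]
finger_gap: 0.013
grasp_force: 61.0
```

Seated: +4.8 N at the same height as at the start. Releasing and withdrawing.

Request:
arm_command --deltas '[[[0,0,0,0,0,0],[0,0,0,0,0,0],[0,0,0,0,0,0],[0,0,0,0,0,0],[0,0,0,0,0,0],[0,0,0,0,0,0],[0,0,4,0,0,0],[0,0,10,0,0,0],[0,0,20,0,0,0],[0,0,34,0,0,0],[0,0,52,0,0,0],[0,0,74,0,0,0],[0,0,98,0,0,0],[0,0,120,0,0,0],[0,0,136,0,0,0],[0,0,144,0,0,0],[0,0,146,0,0,0],[0,0,146,0,0,0]]]' --claw 60

```text
time: 13.05
tool_pos: [0.5863, -0.2821, 0.2028]
ee_rot: [-3.141, 0.0, 0.944]
wrist_force: [-0.9, -0.3, -0.6]
finger_gap: 0.0597
grasp_force: 0.0
```

Run:
```python
from h import *
from scipy.optimize import least_squares
st=ctrl.sense();print({k:np.round(st[k],4) for k in('time','tool_pos','wrist_force','finger_gap')})
C=np.array([.585,-.284])
s=snap('side');w=snap('wrist');P=cloud(s);D=np.hypot(*(P[...,:2]-C).transpose(2,0,1));ok=red_mask(s)&(s['depth']>0)&(D<.085)
e=np.array(s['eye']);v,u=np.indices(ok.shape);d=rayz(s,u.ravel()*1.,v.ravel()*1.,.03)-e;az=np.degrees(np.arctan2(d[:,1],d[:,0])).reshape(ok.shape);rng=np.hypot(*(C-e[:2]))
for n,lo,hi in(('dish',.008,.038),('lid',.046,.056)):
    a=az[ok&(P[...,2]>lo)&(P[...,2]<hi)];print(n,'lateral',rng*1e3*np.radians((a.min()+a.max())/2-np.degrees(np.arctan2(*(C-e[:2])[::-1]))))
Q=P[ok&(P[...,2]>.006)&(P[...,2]<.038)&(D>.052)];print('wall',least_squares(lambda p:np.hypot(*(Q[:,:2]-p).T)-.062,C,loss='soft_l1',f_scale=.001).x)
print(grip(w,C,.068),lidplane(w,.047,.06),lidplane(s,.046,.06))
A=cv2.resize(s['pixels'][85:185,150:285],(400,296),interpolation=2);B=cv2.resize(w['pixels'],(395,296));cv2.imwrite('pics/end.png',np.hstack([A,B]))
```

```text
{'time': np.float64(13.05), 'tool_pos': array([ 0.5863, -0.2821,  0.2028]), 'wrist_force': array([-0.9243, -0.2733, -0.5533]), 'finger_gap': np.float64(0.0597)}
dish lateral -0.5236340529096155
lid lateral 2.2331196022546194
wall [ 0.58684103 -0.28308272]
{'n': np.int64(747), 'z': np.float64(0.07866567723957268), 'zr': array([0.07680157, 0.0797819 ]), 'rect': ((0.5864272713661194, -0.2834646999835968), (0.03988875448703766, 0.01314612664282322), 54.15337371826172), 'mean': array([ 0.58724324, -0.28223912]), 'ang': np.float64(54.3484236474259)} (13820, 'tilt', np.float64(0.01236882168566591), 'dir', np.float64(-141.78150780510012), 'z at centre', np.float64(0.05280091900735958)) (549, 'tilt', np.float64(0.203988064828964), 'dir', np.float64(166.98202375203846), 'z at centre', np.float64(0.05077239936952223))
```

View pics/end.png

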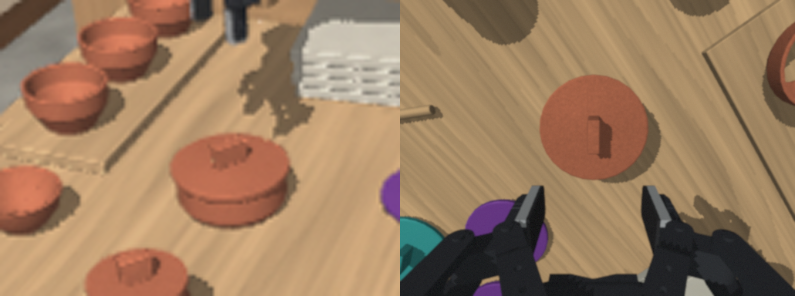

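The end pictures show the lid seated flat on the dish (side (230,170), wrist (595,128)), with the gripper clear. The tilt is about 0.0°. The lid centre at (0.5864, -0.2835) is within about 1 mm of the dish wall fit, though the coarser side bearing put them 2–3 mm apart, roughly a pixel. Handing in.

```bash
python3 -c "
from station import ctrl
print(ctrl.hand_in())"
```

```text
the job is handed in; nothing more can be done
None
```

The job is handed in: I tipped the lid about 7° with its opposite edge on the rim, lifted it level about 4 cm, and set it back gently, flat and centred to within about 1–3 mm, without going near the jar and pot.

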